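# Mix a batch of sweets at the store counter

### The job

Mix a batch of sweets: tip all the white mints out of the yellow scoop into the blue bowl of red gumballs, and set the scoop back flat on its tray. Then take the wooden spoon from the crock and stir the sweets thoroughly round the bowl, at least three full wide turns with the spoon's head right down among them, and stand the spoon back in its crock. Keep every sweet in the bowl and your fingers off the sweets, do not push the bowl along the counter, and leave the can and the bottle alone.

Things in the scene. Friction and masses are not known exactly. Their poses are not given: they have to be found in the camera images.
- bowl: Blue mixing bowl, heavy (1.5 kg) but loose, 200 mm across the rim, 80 mm high. Origin: centre of its underside, z up; round, turned any way about z. Inside: flat floor 7 mm above the origin and about 150 mm across, walls flaring to 178 mm across at half height and 190 mm at the rim. Holds the five red gumballs.
- tray: Fixed steel tray on which the scoop stands, 190 mm (its x) by 150 mm (its y), rim 12 mm high and 4 mm thick, inner floor 4 mm above the counter. Origin: centre of its underside, z up.
- scoop: Yellow plastic scoop, 180 g empty, with the four white mints. Pan 122 mm long (x), 88 mm wide (y), open mouth to its own -x. Origin: under the pan's middle on the plane it stands on, z up; it spans x -62 to +74 mm, side walls up to 60 mm high. The pan floor rises 12 degrees to the mouth: level, the mints stay at the back; pitched mouth-down 30 degrees or more, they roll out.
- scoop_grip (a point): Middle of the scoop's black grip bar, which bridges the pan lengthways (along the scoop's x) from the back wall to a fork near the mouth: bar 17 mm wide (y), 20 mm high, 104 mm long, 94 mm above the standing plane, 13 mm from the scoop's origin towards +x. Free 30 mm beside and 30 mm below it.
- scoop_mouth (a point): Middle of the lip of the scoop's mouth, over which the mints roll out: 60 mm in front (-x) of the scoop's origin, 30 mm above its standing plane. Axes as the scoop's.
- crock: Fixed white stoneware crock with a blue band that keeps the spoon: 66 mm across, 95 mm high, open top 56 mm across inside, inner floor 6 mm above the counter. Origin: centre of its underside, z up.
- spoon: Wooden spoon, 205 mm long, standing head down in the crock and leaning about 9 degrees against its rim, to the spoon's own +x. Origin: the tip of its head; z runs up the handle. Head oval, 36 mm wide (its y), 56 mm long, 11 mm thick (x); round handle 14 mm thick up to its end 205 mm from the tip. About 50 g.
- spoon_grip (a point): Point on the axis of the spoon's handle 165 mm from the tip, the place to hold it; the handle goes on 40 mm above it.
- spoon_tip (a point): Tip of the spoon's head, the end that stirs (same point as the spoon's origin).
- drink_can: Bystander: green and white drinks can, 66 mm across, 118 mm high, standing loose. Origin: centre of its underside.
- soda_bottle: Bystander: dark brown bottle with a red cap, 62 mm across, 200 mm high, standing loose. Origin: centre of its underside.
- mint0: White mint ball, 26 mm across, 14 g, in the scoop at the start. Origin: its centre.
- mint1: White mint ball, 26 mm across, 14 g, in the scoop at the start. Origin: its centre.
- mint2: White mint ball, 26 mm across, 14 g, in the scoop at the start. Origin: its centre.
- mint3: White mint ball, 26 mm across, 14 g, in the scoop at the start. Origin: its centre.
- gum0: Red gumball, 26 mm across, 14 g, in the bowl at the start. Origin: its centre.
- gum1: Red gumball, 26 mm across, 14 g, in the bowl at the start. Origin: its centre.
- gum2: Red gumball, 26 mm across, 14 g, in the bowl at the start. Origin: its centre.
- gum3: Red gumball, 26 mm across, 14 g, in the bowl at the start. Origin: its centre.
- gum4: Red gumball, 26 mm across, 14 g, in the bowl at the start. Origin: its centre.
Things that resemble listed ones, but are neither listed nor needed, are in the scene too. Leave any pink or purple look-alike of the scoop alone.

How it is judged:
On the way, in this order (a step that is already met when the one before it is completed fails the run):
1. all four mints are in the bowl with the gumballs (horizontal distance between each of mint0, mint1, mint2, mint3 and bowl below 0.08 m and z of each of mint0, mint1, mint2, mint3 in the frame of bowl below 0.06 m), for 0.2 s.
2. the scoop stands flat on its tray again, let go (x of scoop in the frame of tray between -0.032 and 0.032 m and y of scoop in the frame of tray between -0.032 and 0.032 m and z of scoop in the frame of tray below 0.01 m and angle between scoop's own z axis and vertical below 0.1 rad and linear speed of scoop below 0.02 m/s and contact force between the fingers and scoop below 0.1 N), for 0.2 s.
3. stirring, first turn starts: tip of the held spoon, down among the sweets, passes the bowl's +x side, 18 mm or more off the middle (z of spoon_tip in the frame of bowl below 0.035 m and contact force between the fingers and spoon above 0.5 N and x of spoon_tip in the frame of bowl between 0.018 and 0.08 m and y of spoon_tip in the frame of bowl between -0.015 and 0.015 m).
4. stirring, 1 quarter turns on: tip of the held spoon, down among the sweets, passes either y side, 18 mm or more off the middle (z of spoon_tip in the frame of bowl below 0.035 m and contact force between the fingers and spoon above 0.5 N and (y of spoon_tip in the frame of bowl between 0.018 and 0.08 m or y of spoon_tip in the frame of bowl between -0.08 and -0.018 m) and x of spoon_tip in the frame of bowl between -0.015 and 0.015 m).
5. stirring, 2 quarter turns on: tip of the held spoon, down among the sweets, passes the bowl's -x side, 18 mm or more off the middle (z of spoon_tip in the frame of bowl below 0.035 m and contact force between the fingers and spoon above 0.5 N and x of spoon_tip in the frame of bowl between -0.08 and -0.018 m and y of spoon_tip in the frame of bowl between -0.015 and 0.015 m).
6. stirring, 3 quarter turns on: tip of the held spoon, down among the sweets, passes either y side, 18 mm or more off the middle (all of step 4).
7. stirring, 4 quarter turns on: tip of the held spoon, down among the sweets, passes the bowl's +x side, 18 mm or more off the middle (all of step 3).
8. stirring, 6 quarter turns on: tip of the held spoon, down among the sweets, passes the bowl's -x side, 18 mm or more off the middle (all of step 5).
9. stirring, 8 quarter turns on: tip of the held spoon, down among the sweets, passes the bowl's +x side, 18 mm or more off the middle; three gumballs or more lie over 20 mm from their start (all of step 7 and (distance of each of gum0, gum1, gum2 from where it was at the start of the episode above 0.02 m or distance of each of gum0, gum1, gum3 from where it was at the start of the episode above 0.02 m or distance of each of gum0, gum1, gum4 from where it was at the start of the episode above 0.02 m or distance of each of gum0, gum2, gum3 from where it was at the start of the episode above 0.02 m or distance of each of gum0, gum2, gum4 from where it was at the start of the episode above 0.02 m or distance of each of gum0, gum3, gum4 from where it was at the start of the episode above 0.02 m or distance of each of gum1, gum2, gum3 from where it was at the start of the episode above 0.02 m or distance of each of gum1, gum2, gum4 from where it was at the start of the episode above 0.02 m or distance of each of gum1, gum3, gum4 from where it was at the start of the episode above 0.02 m or distance of each of gum2, gum3, gum4 from where it was at the start of the episode above 0.02 m)).
At the end, for the whole second after the job is handed in: All nine sweets in the bowl (within 80 mm of its axis, less than 60 mm up); scoop flat on the tray, at rest, its origin within 32 mm of the tray's centre along both tray axes; spoon standing in the crock, at rest, its tip within 30 mm of the crock's axis and 30 mm of its underside; bowl level (all of step 1 and all of step 2 and horizontal distance between each of gum0, gum1, gum2, gum3, gum4 and bowl below 0.08 m and z of each of gum0, gum1, gum2, gum3, gum4 in the frame of bowl below 0.06 m and horizontal distance between spoon_tip and crock below 0.03 m and z of spoon_tip in the frame of crock below 0.03 m and angle between spoon's own z axis and vertical below 0.6 rad and linear speed of spoon below 0.02 m/s and contact force between the fingers and spoon below 0.1 N and angle between bowl's own z axis and vertical below 0.05 rad); the robot touches nothing.
It fails at once if the fingers touch a sweet (contact force between the fingers and mint0 above 0.3 N or contact force between the fingers and mint1 above 0.3 N or contact force between the fingers and mint2 above 0.3 N or contact force between the fingers and mint3 above 0.3 N or contact force between the fingers and gum0 above 0.3 N or contact force between the fingers and gum1 above 0.3 N or contact force between the fingers and gum2 above 0.3 N or contact force between the fingers and gum3 above 0.3 N or contact force between the fingers and gum4 above 0.3 N).
It fails at once if the bowl is pushed more than 40 mm along the counter (distance of bowl from where it was at the start of the episode above 0.04 m).
It fails at once if the can or the bottle is moved more than 20 mm (distance of any of drink_can, soda_bottle from where it was at the start of the episode above 0.02 m).
It also fails if it takes over 72 s, if anything falls off the work surface, if the arm or the gripper's body presses on something with over 40 N, if the wrist force passes 120 N, or if a joint passes its speed limit or range.

### The arm

A 6-joint arm with a two-finger parallel gripper is mounted at the origin on the work surface. World frame = base frame: x ahead of the robot, y to its left, z up, the work surface at z = 0. Lengths are in m, angles in rad, forces in N, time in s.
With the tool pointing down it reaches from about 0.375 to 0.975 m from the base axis. Payload 3.8 kg.
Tool frame: the origin (TCP) lies at the centre of the arm's flange, where the gripper is bolted on; the fingertips stand 173 mm ahead of it and the grasp point (between the pads) lies 155 mm ahead of it (bot.tip_reach is the distance from the TCP to the fingertips, in m); z points along the fingers, y is the line along which they close (so a half turn about z gives the same grasp; the last joint's range is limited). The gripper opens to 85 mm and grips with 20 to 120 N. Pads are 22 mm wide; open, the fingers measure 114 mm over their backs; the gripper's body (76 mm by 85 mm) begins 54 mm behind the grasp point. The pads swing forward as they close: fully open they stand 13 mm farther back than shut.
Start: joints at [1.305, 0.264, 1.604, -0, 1.274, -0.037], TCP at [0.153, 0.657, 0.405] pointing down, gripper open.
Joint ranges: [-2.63, 2.63], [-0.94, 2.18], [0.31, 2.57], [-1.31, 4.45], [0, 2.66], [-2.55, 2.55]. Speed limits (rad/s): [2.57, 2.57, 3.14, 3.14, 3.14, 3.14].

### API

Orientations are given as a rotation vector (axis times angle).
In Python, from workcell import bot gives the robot as it stands.
- The arm moves only by the tool drive_tool, never from a script. Its arguments are lists of equal length, an entry for each row: "claw": the finger opening in mm, from 0 to 85.4; "slide": the shift along the world's x, y, z each as a share of 0.5 m, from -1 to 1, a list of three; "yaw": the turn about the world's z as a share of 180 degrees, from -1 to 1. A call has 1 to 8 rows; each row is the pose to reach, as a shift and turn from the pose commanded when the call began, turning the shorter way round; what a row does not reach only later rows make up. A row lasts 1/12 s, in which the tool goes at most 41.7 mm and 7.16 degrees, less where a joint would pass 70% of its speed; a pose out of reach is approached as far as the arm can. A call with a number of a shift or a turn outside -1 to 1 is refused whole. A call with a gripper value outside its range is refused whole. The fingers move at their own pace and stop on an object; "newtons" is the grip in N (left out, the last holds). Time passes only in rows, so rows that repeat a pose let the fingers close. It gives the time, the measured TCP pose, the force, the opening and the grip force at its end, in the units of the state.
- bot.read_state(): the state, without advancing time (a new reading comes with each control period).
- bot.read_camera(name): name is "side" or "top"; returns a dict with "color" (384x512x3 uint8, red, green, blue), "depth" (384x512 float32, m along the optical axis (not along the pixel's ray), 0 where there is no reading), "mtx" (3x3 intrinsics, pixels), "eye" and "rotation" of the camera in the world. Camera axes: x right, y up, looking along -z (the intrinsics and any distortion apply to the point x, -y, -z); pixel columns grow to the right and rows downward; lengths in m; the calibration is good to about 2 mm. A picture is of the moment at which its call begins.
- bot.finish_job(): hands the job in; it is judged then, once.
The state is a dict: "time": time; "q": joint angles; "joint_vel": joint speeds; "joint_torque": joint torques, N m; "tool_pos": TCP position; "tcp_rot": TCP orientation; "wrist_force": force on the tool from outside, world axes, zero at the start; "torque": the same for the moment, N m; "width": opening from 0.0 (shut) to 1.0 (fully open); "grip_force": force on a finger pad.
Only numpy, scipy, OpenCV 4.12 (cv2) and the standard library are available. Lean on these libraries where they do the work, as an engineer would, in place of code of your own. Each camera call takes 0.05 s, during which the arm holds its last target. There are 200 camera calls.

## Working session

There is one attempt and no reset: what is moved stays moved. The work goes in short steps, Python scripts to look and compute and a tool call to move; the robot and the scene stay as the last step left them, time stands still between calls to the robot, and variables do not carry over. Pictures are saved under pics/ and viewed, at most 10 in all, crops included, and the job is handed in when it is done.

Besides the shell and the picture viewer there is one more tool, called after ">>>" as name(argument=value, ...) on one line, values as JSON. drive_tool: Moves the arm, as the interface text tells. Shift numbers are shares of 0.5 m and turn numbers shares of 180 degrees, none past 1 either way. Its arguments: {"type":"object","properties":{"claw":{"type":"array","items":{"type":"number"}},"slide":{"type":"array","items":{"type":"array","items":{"type":"number"}}},"yaw":{"type":"array","items":{"type":"number"}},"newtons":{"type":"number"}},"required":["claw","slide","yaw"]}

```bash
mkdir -p pics && cat > h.py <<'E'
import numpy as np, cv2
from workcell import bot
def cam(n):
    c=bot.read_camera(n); np.savez(f'{n}.npz',**c); return c
def cloud(c):
    d=c['depth']; K=c['mtx']; v,u=np.mgrid[:d.shape[0],:d.shape[1]]
    p=np.stack([(u-K[0,2])/K[0,0]*d,-(v-K[1,2])/K[1,1]*d,-d],-1)
    R=np.array(c['rotation']); 
    return p@R.T+np.array(c['eye'])
def ray(c,u,v):
    K=c['mtx']; r=np.array([(u-K[0,2])/K[0,0],-(v-K[1,2])/K[1,1],-1.]); return np.array(c['eye']),np.array(c['rotation'])@r
def onz(c,u,v,z):
    e,r=ray(c,u,v); return e+r*(z-e[2])/r[2]
E
python3 - <<'E'
from h import *
for n in('top','side'):
    c=cam(n); print(n,{k:np.shape(x) for k,x in c.items()},np.round(c['eye'],3),np.round(c['rotation'],3).tolist(),np.round(c['mtx'],1).tolist(),(c['depth']>0).mean())
    cv2.imwrite(f'pics/{n}0.png',cv2.resize(c['color'][:,:,::-1],(800,600)))
print(bot.read_state())
E
```

```text
top {'color': (384, 512, 3), 'depth': (384, 512), 'mtx': (3, 3), 'eye': (3,), 'rotation': (3,)} [0.359 0.073 1.176] [0.119, -0.12, -1.578] [[378.0, 0.0, 253.8], [0.0, 378.0, 183.7], [0.0, 0.0, 1.0]] 0.9960988362630209
side {'color': (384, 512, 3), 'depth': (384, 512), 'mtx': (3, 3), 'eye': (3,), 'rotation': (3,)} [ 0.109 -0.731  0.709] [0.987, -0.241, -0.444] [[382.6, 0.0, 251.4], [0.0, 382.6, 187.9], [0.0, 0.0, 1.0]] 0.996002197265625
{'time': 0.1, 'q': array([ 1.30511646e+00,  2.64662940e-01,  1.60524513e+00,  1.38568724e-05,
        1.27368215e+00, -3.69399640e-02]), 'joint_vel': array([ 0.00017587, -0.00033406, -0.00264162,  0.00210651,  0.00024109,
        0.00106257]), 'joint_torque': array([-8.18374265e-04, -5.16711724e+01, -3.68589413e+01, -5.84097234e-05,
        6.39005870e-03,  1.46511138e-05]), 'tool_pos': array([0.15300089, 0.65711279, 0.40349203]), 'tcp_rot': array([-3.58491320e-01, -3.12075387e+00,  3.09848748e-03]), 'wrist_force': array([ 0.33287794, -0.65543199, -1.12489407]), 'torque': array([-0.03816138, -0.03510469,  0.05130366]), 'grip_force': 0.0, 'width': 0.9956929514899935}
```

View pics/top0.png

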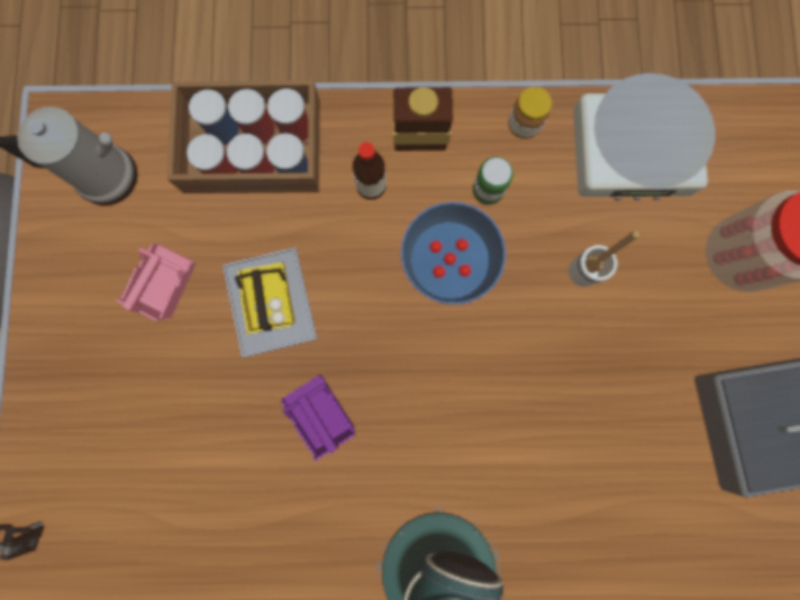

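View pics/side0.png

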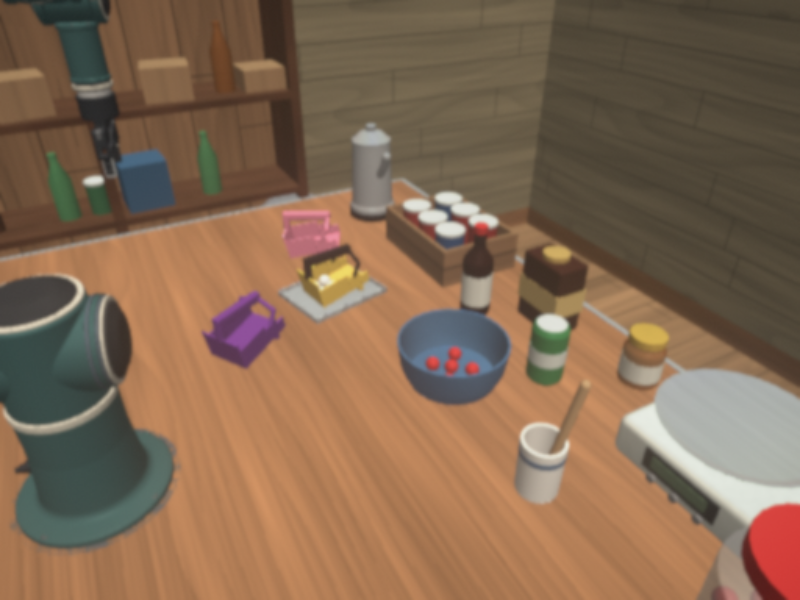

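The top view shows the scoop on its tray at about (265,298), with its mouth and fork up towards world +x and the mints at the lower right. The bowl is at (453,252), the crock at (597,265), and the spoon's end at (636,235). The bottle is at (370,172) and the can at (492,180). The side view shows the same layout, with the spoon leaning to the right.

```bash
cat >> h.py <<'E'
from scipy.spatial.transform import Rotation as Ro
def load(n):
    c=dict(np.load(f'{n}.npz')); 
    if c['rotation'].shape==(3,): c['rotation']=Ro.from_rotvec(c['rotation']).as_matrix()
    return c
def pc(c): return cloud(c), cv2.cvtColor(c['color'],cv2.COLOR_RGB2HSV)
def pca(p):
    m=p.mean(0); w,V=np.linalg.eigh(np.cov((p-m).T)); return m,V[:,-1],np.sqrt(w)
def circ(p):
    A=np.c_[2*p[:,:2],np.ones(len(p))]; s=np.linalg.lstsq(A,(p[:,:2]**2).sum(1),rcond=None)[0]
    return s[:2],np.sqrt(s[2]+s[:2]@s[:2])
E
python3 - <<'E'
from h import *
np.set_printoptions(precision=4,suppress=True)
R=Ro.from_rotvec(bot.read_state()['tcp_rot']).as_matrix(); print('tool x,y',R[:,0],R[:,1])
def box(u,v,u0,v0,u1,v1): return (u>=u0)&(u<u1)&(v>=v0)&(v<v1)
v,u=np.mgrid[:384,:512]
s=0.64
for n,B in(('top',dict(tray=(210,240,325,365),bowl=(395,195,512,308),crock=(560,225,645,290))),('side',dict(tray=(270,235,395,325),bowl=(390,300,515,405),crock=(510,370,600,505)))):
    c=load(n);P,H=pc(c)
    h,S,V=[H[...,i].astype(int) for i in range(3)];Z=P[...,2]
    m={k:box(u/s,v/s,*b) for k,b in B.items()}
    print('==',n,'table z',np.median(Z[(h<18)&(S>90)&m['tray']]))
    blk=m['tray']&(V<70)&(Z>.08)&(Z<.13); p=P[blk]; 
    # bar only: top surface
    print('bar n',len(p),'z pct',np.percentile(p[:,2],[5,50,95])); 
    rect=cv2.minAreaRect((p[:,:2]*1000).astype(np.float32)); print('bar minrect',rect)
    y=m['tray']&(h>20)&(h<35)&(S>120)&(Z>.0); p=P[y]; print('yellow mean',p.mean(0),cv2.minAreaRect((p[:,:2]*1000).astype(np.float32)),np.percentile(p[:,2],[2,98]))
    t=m['tray']&(S<45)&(Z<.03)&(Z>-.01)&(V>60)&(V<200);p=P[t]; print('tray',cv2.minAreaRect((p[:,:2]*1000).astype(np.float32)),np.percentile(p[:,2],[5,50,95]))
    b=m['bowl']&(h>95)&(h<125)&(S>60); p=P[b]; zt=np.percentile(p[:,2],99); q=p[p[:,2]>zt-.006]; print('bowl rim z',zt,circ(q),len(q))
    r=m['bowl']&((h<8)|(h>172))&(S>130)
    nl,lab,st,ce=cv2.connectedComponentsWithStats(r.astype(np.uint8)); print('gums',[P[lab==i].mean(0).round(3).tolist() for i in range(1,nl) if st[i,4]>5])
    w=m['crock']&(S<70)&(V>110)&(Z>.085)&(Z<.1); p=P[w]; print('crock rim',circ(p),len(p),np.percentile(p[:,2],95))
    sp=m['crock']&(h>5)&(h<25)&(S>70)&(Z>.098); p=P[sp]; mm,d,e=pca(p); d=d*np.sign(d[2]); print('spoon n',len(p),mm,d,'tilt',np.degrees(np.arccos(d[2])),'az',np.degrees(np.arctan2(d[1],d[0])),'end',p[p[:,2]>np.percentile(p[:,2],90)].mean(0),p[:,2].max())
    wm=m['tray']&(S<60)&(V>185)&(Z>.02); p=P[wm]; print('mints',len(p),p.mean(0) if len(p) else 0)
E
```

```text
tool x,y [-0.974   0.2268  0.0001] [ 0.2268  0.974  -0.002 ]
== top table z 0.0008092256931819808
bar n 149 z pct [0.0979 0.1082 0.112 ]
bar minrect ((499.0287170410156, 339.1435546875), (105.59831237792969, 47.78282165527344), 10.7286376953125)
yellow mean [0.5198 0.3261 0.0491] ((439.723876953125, 249.781005859375), (364.5351867675781, 134.51312255859375), 45.20249938964844) [0.0111 0.1101]
tray ((512.1541748046875, 326.36993408203125), (190.14471435546875, 149.87640380859375), 13.6409330368042) [0.0014 0.0054 0.0141]
bowl rim z 0.08297273843729303 (array([ 0.5514, -0.0072]), np.float64(0.11871342833883879)) 185
gums [[0.619, -0.058, 0.031], [0.616, -0.007, 0.031], [0.591, -0.034, 0.031], [0.565, -0.012, 0.031], [0.567, -0.062, 0.03]]
crock rim (array([ 0.5675, -0.3037]), np.float64(0.03025547063783568)) 139 0.09861355020963028
spoon n 138 [ 0.5726 -0.2967  0.2302] [-0.2023  0.3513  0.9142] tilt 23.912012079371202 az 119.93291773693917 end [ 0.4422 -0.0711  0.8312] 1.1762899099991015
mints 74 [0.4914 0.3049 0.0381]
== side table z 0.002064169498713464Traceback (most recent call last):
  File "<stdin>", line 14, in <module>
    return _quantile_unchecked(
        a, q, axis, out, overwrite_input, method, keepdims, weights)
    return _ureduce(a,
                    func=_quantile_ureduce_func,
    ...<5 lines>...
                    overwrite_input=overwrite_input,
                    method=method)
    r = func(a, **kwargs)
    result = _quantile(arr,
                       quantiles=q,
    ...<2 lines>...
                       out=out,
                       weights=wgt)
    slices_having_nans = np.isnan(arr[-1, ...])
                                  ~~~^^^^^^^^^
IndexError: index -1 is out of bounds for axis 0 with size 0
```

```bash
python3 - <<'E'
from h import *
np.set_printoptions(precision=4,suppress=True)
def box(u,v,u0,v0,u1,v1): return (u>=u0)&(u<u1)&(v>=v0)&(v<v1)
v,u=np.mgrid[:384,:512]
s=0.64
mr=lambda p: cv2.minAreaRect((p[:,:2]*1000).astype(np.float32)) if len(p) else None
for n,B in(('top',dict(tray=(210,240,325,365),bowl=(395,195,512,308),crock=(560,225,645,290))),('side',dict(tray=(270,235,395,325),bowl=(390,300,515,405),crock=(510,370,600,505)))):
    c=load(n);P,H=pc(c); ok=c['depth']>0
    h,S,V=[H[...,i].astype(int) for i in range(3)];Z=P[...,2]
    m={k:box(u/s,v/s,*b)&ok for k,b in B.items()}
    print('==',n)
    p=P[m['tray']&(Z>.098)&(Z<.13)]; print('bar top',len(p),mr(p),np.percentile(p[:,2],[50,90]) if len(p) else '')
    p=P[m['tray']&(Z>.09)&(Z<.13)]; print('>90',len(p),mr(p))
    p=P[m['tray']&(Z>.05)&(Z<.075)&(h>18)&(h<36)&(S>90)]; print('walls top',len(p),mr(p))
    p=P[m['tray']&(Z<.03)&(Z>.004)]; print('tray',mr(p))
    p=P[m['bowl']&(Z>.07)&(Z<.092)]; print('bowl rim',circ(p),len(p),np.percentile(p[:,2],95),mr(p))
    p=P[m['crock']&(S<90)&(V>110)&(Z>.088)&(Z<.1)]; print('crock rim',circ(p),len(p))
    p=P[m['crock']&(h>5)&(h<25)&(Z>.108)&(Z<.24)]; mm,d,e=pca(p); d=d*np.sign(d[2]); print('spoon n',len(p),mm,d,'tilt',np.degrees(np.arccos(d[2])),'az',np.degrees(np.arctan2(d[1],d[0])),'end',p[p[:,2]>p[:,2].max()-.01].mean(0),p[:,2].max())
    for a in np.arange(.11,.22,.02):
        q=p[abs(p[:,2]-a)<.01]; print('  ',a,len(q),q.mean(0) if len(q) else '')
E
```

```text
== top
bar top 252 ((504.97271728515625, 326.8515319824219), (111.3792724609375, 29.163509368896484), 4.739686012268066) [0.1081 0.1113]
>90 300 ((505.6825866699219, 333.45233154296875), (112.1387710571289, 61.35300827026367), 1.045370101928711)
walls top 154 ((512.9842529296875, 324.5828857421875), (124.4276123046875, 89.1814193725586), 9.673550605773926)
tray ((512.2161865234375, 331.21954345703125), (252.4030303955078, 227.41526794433594), 0.3474918305873871)
bowl rim (array([ 0.594 , -0.0353]), np.float64(0.096402040096258)) 466 0.08393476667225347 ((594.4619140625, -36.003944396972656), (199.0482635498047, 200.14361572265625), 7.875571250915527)
crock rim (array([ 0.5675, -0.3038]), np.float64(0.030269310396267127)) 126
spoon n 126 [ 0.5878 -0.3227  0.1662] [ 0.1249 -0.1347  0.983 ] tilt 10.58535909470751 az -47.15662003991402 end [ 0.5935 -0.3292  0.2071] 0.21111079113353481
   0.11 11 [ 0.5814 -0.3156  0.1127]
   0.13 23 [ 0.5834 -0.3183  0.13  ]
   0.15000000000000002 21 [ 0.5857 -0.3204  0.1517]
   0.17 23 [ 0.5882 -0.3231  0.1718]
   0.19 23 [ 0.5907 -0.3252  0.1911]
   0.2
[... 481 characters left out ...]
62.16281509399414)
bowl rim (array([ 0.5917, -0.0359]), np.float64(0.09632170510760975)) 699 0.08276248580935903 ((592.2425537109375, -35.36247253417969), (199.5020751953125, 197.51646423339844), 36.586326599121094)
crock rim (array([ 0.566 , -0.3053]), np.float64(0.03022133101165304)) 273
spoon n 293 [ 0.5854 -0.3281  0.1632] [ 0.1212 -0.1043  0.9871] tilt 9.2011606101796 az -40.698384257936574 end [ 0.5914 -0.3322  0.207 ] 0.21140794605046942
   0.11 30 [ 0.5796 -0.3229  0.114 ]
   0.13 49 [ 0.5813 -0.3244  0.1299]
   0.15000000000000002 55 [ 0.5839 -0.3269  0.1496]
   0.17 57 [ 0.5858 -0.3291  0.1701]
   0.19 59 [ 0.5884 -0.3313  0.1903]
   0.21000000000000002 43 [ 0.5911 -0.3322  0.2065]
```

```bash
python3 - <<'E'
from h import *
np.set_printoptions(precision=4,suppress=True)
v,u=np.mgrid[:384,:512]
s=0.64
for n,b in(('top',(210,240,325,365)),('side',(270,235,395,325))):
    c=load(n);P=cloud(c);Z=P[...,2];m=(u/s>=b[0])&(u/s<b[2])&(v/s>=b[1])&(v/s<b[3])&(c['depth']>0)
    p=P[m&(Z>.1)&(Z<.118)]; x=[];y=[]
    for a in np.arange(.44,.58,.01):
        q=p[abs(p[:,0]-a)<.005]
        if len(q): print(round(a,3),len(q),q[:,1].min().round(4),q[:,1].max().round(4),q[:,1].mean().round(4), q[:,2].max().round(4))
        if len(q) and a<.535: x.append(a);y.append((q[:,1].min()+q[:,1].max())/2)
    k=np.polyfit(x,y,1); print(n,'yaw',np.degrees(np.arctan(k[0])),'y at .498',np.polyval(k,.498),'x range',p[:,0].min(),p[:,0].max())
E
```

```text
0.45 11 0.3079 0.3226 0.3156 0.115
0.46 24 0.3087 0.3237 0.3164 0.1113
0.47 21 0.3093 0.3274 0.3176 0.1125
0.48 23 0.3124 0.3273 0.3199 0.1111
0.49 19 0.3132 0.3305 0.3213 0.1128
0.5 24 0.3158 0.3305 0.3231 0.1133
0.51 21 0.317 0.3348 0.325 0.1125
0.52 24 0.3184 0.3339 0.3264 0.1123
0.53 21 0.3203 0.3386 0.3283 0.1131
0.54 24 0.323 0.3373 0.3298 0.1119
0.55 20 0.3241 0.3409 0.332 0.1121
0.56 11 0.3263 0.3405 0.3324 0.1117
top yaw 9.946623280478494 y at .498 0.32320124799491734 x range 0.44989285494692777 0.5604702171059147
0.45 12 0.3068 0.3226 0.3139 0.1104
0.46 15 0.3057 0.32 0.3122 0.1108
0.47 12 0.3103 0.3292 0.3171 0.1103
0.48 13 0.3122 0.3274 0.3165 0.1114
0.49 14 0.3114 0.3285 0.3193 0.1096
0.5 15 0.313 0.3327 0.32 0.1114
0.51 10 0.3178 0.3296 0.3218 0.1114
0.52 13 0.3191 0.3341 0.3239 0.1116
0.53 12 0.3184 0.3368 0.3253 0.1101
0.54 13 0.3203 0.3316 0.3251 0.1127
0.55 11 0.3208 0.3395 0.3286 0.1121
0.56 6 0.3254 0.3352 0.3294 0.1108
side yaw 9.83343369080454 y at .498 0.3222502609485983 x range 0.44790785654012794 0.5611006699427333
```

>>> drive_tool(claw=[85,85,85,85,85,85,85,85], slide=[[0.724,-0.662,-0.1],[0.724,-0.662,-0.1],[0.724,-0.662,-0.1],[0.724,-0.662,-0.1],[0.724,-0.662,-0.1],[0.724,-0.662,-0.1],[0.724,-0.662,-0.1],[0.724,-0.662,-0.1]], yaw=[0.1285,0.1285,0.1285,0.1285,0.1285,0.1285,0.1285,0.1285], newtons=20)

```text
time: 0.77
tool_pos: [0.3979, 0.4327, 0.3704]
tcp_rot: [0.275, -3.129, 0.001]
wrist_force: [-0.1, 0.8, 0.5]
width: 0.994
grip_force: 0.0
```

>>> drive_tool(claw=[85,85,85,85,85,85,85,85], slide=[[0.234,-0.213,-0.04],[0.234,-0.213,-0.04],[0.234,-0.213,-0.04],[0.234,-0.213,-0.04],[0.234,-0.213,-0.04],[0.234,-0.213,-0.04],[0.234,-0.213,-0.04],[0.234,-0.213,-0.04]], yaw=[0,0,0,0,0,0,0,0])

```text
time: 1.43
tool_pos: [0.5133, 0.3286, 0.3508]
tcp_rot: [0.276, -3.129, -0.0]
wrist_force: [0.3, 0.1, 0.6]
width: 0.997
grip_force: 0.0
```

>>> drive_tool(claw=[85,85,85,85,85,17,10,10], slide=[[0.0,-0.002,-0.06],[0.002,-0.002,-0.12],[0.002,-0.002,-0.17],[0.002,-0.002,-0.19],[0.002,-0.002,-0.19],[0.002,-0.002,-0.19],[0.002,-0.002,-0.19],[0.002,-0.002,-0.19]], yaw=[0,0,0,0,0,0,0,0])

```text
time: 2.1
tool_pos: [0.5158, 0.3278, 0.2584]
tcp_rot: [-0.275, 3.126, 0.003]
wrist_force: [0.0, 0.0, -0.0]
width: 0.597
grip_force: 0.0
```

>>> drive_tool(claw=[10,10,10,10], slide=[[0,0,0],[0,0,0],[0,0,0],[0,0,0]], yaw=[0,0,0,0])

```text
time: 2.43
tool_pos: [0.5155, 0.3269, 0.2571]
tcp_rot: [-0.274, 3.128, 0.001]
wrist_force: [-0.2, -0.5, 3.8]
width: 0.193
grip_force: 25.5
```

>>> drive_tool(claw=[10,10,10,10,10,10,10,10], slide=[[0,0,0.015],[0,0,0.045],[0,0,0.085],[0,0,0.13],[0,0,0.18],[0,0,0.22],[0,0,0.24],[0,0,0.246]], yaw=[0,0,0,0,0,0,0,0])

```text
time: 3.1
tool_pos: [0.5155, 0.3272, 0.3814]
tcp_rot: [-0.274, 3.126, 0.003]
wrist_force: [-0.8, 0.2, -1.3]
width: 0.192
grip_force: 24.7
```

```bash
cat >> h.py <<'E'
def look(tag,boxes):
    ims=[]
    for n,b in boxes.items():
        c=cam(n); i=c['color'][b[1]:b[3],b[0]:b[2],::-1]; ims.append(cv2.resize(i,(400,int(400*i.shape[0]/i.shape[1]))))
    H=max(i.shape[0] for i in ims); ims=[cv2.copyMakeBorder(i,0,H-i.shape[0],0,0,cv2.BORDER_CONSTANT) for i in ims]
    cv2.imwrite(f'pics/{tag}.png',np.hstack(ims))
E
python3 -c "
from h import *
look('lift',dict(top=(110,90,350,260),side=(130,80,370,290)))"
```

```text
(no output)
```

View pics/lift.png

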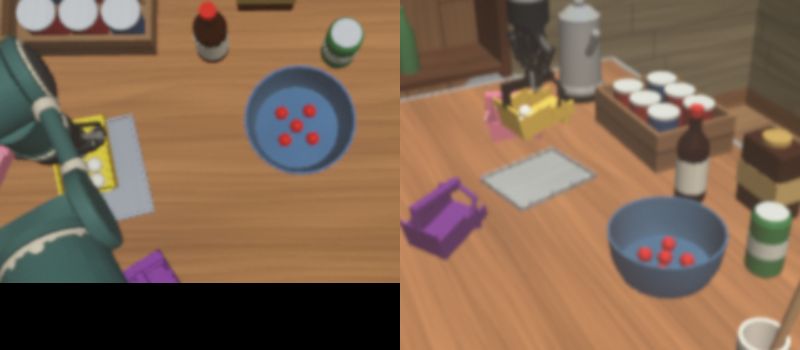

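The scoop hangs level at about (85,150) in the top crop, with the mints at its back. Now I'll carry it to the bowl's near rim.

>>> drive_tool(claw=[10,10,10,10,10,10,10,10], slide=[[0.0,-0.02,0],[0.005,-0.06,0],[0.01,-0.11,0],[0.015,-0.17,0],[0.02,-0.23,0],[0.025,-0.29,0],[0.03,-0.35,0],[0.035,-0.41,0]], yaw=[0,0,0,0,0,0,0,0])

```text
time: 3.87
tool_pos: [0.5315, 0.1198, 0.3766]
tcp_rot: [0.274, -3.126, 0.001]
wrist_force: [0.0, 0.4, -2.9]
width: 0.197
grip_force: 24.7
```

>>> drive_tool(claw=[10,10,10,10,10,10,10,10], slide=[[0.003,-0.06,0],[0.006,-0.12,0],[0.01,-0.18,0],[0.014,-0.24,0],[0.018,-0.29,0],[0.02,-0.32,0],[0.022,-0.332,0],[0.022,-0.333,0]], yaw=[0,0,0,0,0,0,0,0])

```text
time: 4.53
tool_pos: [0.5428, -0.0461, 0.3772]
tcp_rot: [0.27, -3.127, -0.001]
wrist_force: [0.4, -0.7, -2.6]
width: 0.193
grip_force: 24.7
```

```bash
python3 - <<'E'
from h import *
np.set_printoptions(precision=4,suppress=True)
s=bot.read_state(); print(s['tool_pos'],s['tcp_rot'])
cam('top');cam('side')
for n in('top','side'):
    c=load(n);P,H=pc(c);ok=c['depth']>0;h,S,V=[H[...,i].astype(int) for i in range(3)]
    y=ok&(h>20)&(h<35)&(S>110)&(abs(P[...,0]-.55)<.12)&(abs(P[...,1]+.045)<.1)&(P[...,2]>.09)&(P[...,2]<.22); p=P[y]; print(n,len(p),p.min(0),p.max(0),cv2.minAreaRect((p[:,:2]*1000).astype(np.float32)))
    cv2.imwrite(f'pics/{n}_a.png',c['color'][:,:,::-1])
i=load('side')['color'][150:300,200:380,::-1]; cv2.imwrite('pics/pre.png',cv2.resize(i,(720,600)))
E
```

```text
[ 0.5428 -0.0461  0.3772] [ 0.2704 -3.1268 -0.0006]
top 210 [ 0.4757 -0.0979  0.1292] [0.601  0.0073 0.2176] ((532.2279052734375, -38.976173400878906), (148.36859130859375, 74.58695983886719), 47.57194519042969)
side 650 [ 0.4708 -0.1     0.1334] [0.6065 0.007  0.2034] ((540.5199584960938, -46.02131652832031), (132.7075653076172, 89.1497573852539), 10.171689987182617)
```

View pics/pre.png

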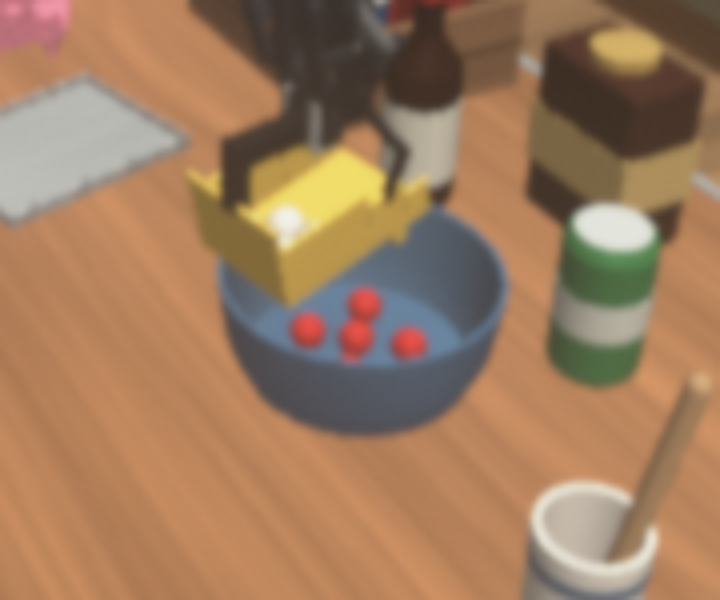

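The scoop is level at about (310,230), with its rear over the bowl's near-left rim and about 43 mm to go down. I'll lower it until the rear underside meets the rim.

>>> drive_tool(claw=[10,10,10,10,10,10,10,10], slide=[[0,0,-0.02],[0,0,-0.045],[0,0,-0.07],[0,0,-0.08],[0,0,-0.086],[0,0,-0.092],[0.002,0,-0.098],[0.004,0.001,-0.104]], yaw=[0,0,0,0,0,0,0,0])

```text
time: 5.3
tool_pos: [0.5474, -0.0438, 0.3298]
tcp_rot: [-0.273, 3.123, 0.0]
wrist_force: [3.1, 3.4, 9.6]
width: 0.195
grip_force: 26.7
```

```bash
cat >> h.py <<'E'
def tilt():
    np.set_printoptions(precision=4,suppress=True)
    s=bot.read_state(); cam('top');cam('side'); print(s['time'],s['tool_pos'],s['wrist_force'],s['grip_force'])
    for n in('side','top'):
        c=load(n);P,H=pc(c);ok=c['depth']>0;h,S,V=[H[...,i].astype(int) for i in range(3)]
        t=s['tool_pos']; d=np.array([.985,.174]); g=(P[...,:2]-t[:2])@d; w=(P[...,:2]-t[:2])@np.array([-.174,.985])
        if n=='side':
            y=ok&(h>18)&(h<36)&(S>100)&(abs(g)<.1)&(w<-.040)&(w>-.06)&(P[...,2]>.02)&(P[...,2]<.25)
            if y.sum()>10:
                q=np.c_[g[y],P[...,2][y]]; k=cv2.convexHull((q*1e3).astype(np.float32))[:,0]; print('wall g,z rel pivot(mm)\n',k-np.array([0,(t[2]-.159)*1e3]))
        w=ok&(S<70)&(V>170)&(np.hypot(P[...,0]-.593,P[...,1]+.0355)<.1)&(P[...,2]<.2)&(P[...,2]>.01); nl,lab,st,ce=cv2.connectedComponentsWithStats(w.astype(np.uint8)); print(n,'white',[(st[i,4],P[lab==i].mean(0).round(3).tolist()) for i in range(1,nl) if st[i,4]>5])
        b=ok&(h>95)&(h<125)&(P[...,2]>.072)&(P[...,2]<.092)&(np.hypot(P[...,0]-.593,P[...,1]+.0355)<.13); print(n,'bowl',circ(P[b]))
E
python3 -c "
from h import *
tilt()"
```

```text
5.3 [ 0.5474 -0.0438  0.3298] [3.0863 3.3876 9.6128] 26.742270290851593
wall g,z rel pivot(mm)
 [[ 59.0701 -63.6092]
 [ 58.4573 -53.7811]
 [ 55.0452 -47.4333]
 [ 28.7806 -35.7102]
 [ -0.1769 -33.6157]
 [-66.0716 -30.9261]
 [-66.4722 -33.4486]
 [-66.6477 -36.2424]
 [-66.2811 -42.7113]
 [-64.8429 -53.5857]
 [-61.0729 -77.5714]
 [-58.3933 -84.7715]
 [-54.0443 -87.747 ]
 [ 35.5951 -76.3167]
 [ 41.0679 -74.5692]
 [ 57.8008 -68.5467]
 [ 58.6719 -66.3107]]
side white [(np.int32(46), [0.521, -0.056, 0.113])]
side bowl (array([ 0.5911, -0.0357]), np.float64(0.09640115938054339))
top white [(np.int32(55), [0.524, -0.076, 0.113]), (np.int32(10), [0.52, -0.044, 0.115]), (np.int32(8), [0.501, -0.044, 0.108])]
top bowl (array([ 0.5935, -0.0354]), np.float64(0.09531324187995617))
```

>>> drive_tool(claw=[10,10,10,10,10,10], slide=[[0.006,0.001,-0.008],[0.012,0.002,-0.016],[0.018,0.003,-0.024],[0.024,0.004,-0.032],[0.028,0.005,-0.036],[0.028,0.005,-0.036]], yaw=[0,0,0,0,0,0])

```text
time: 5.9
tool_pos: [0.562, -0.0417, 0.3119]
tcp_rot: [-0.274, 3.122, -0.002]
wrist_force: [2.6, 0.4, 5.4]
width: 0.195
grip_force: 28.1
```

```bash
python3 -c "
from h import *
tilt()"
```

```text
5.9 [ 0.562  -0.0417  0.3119] [2.6322 0.4004 5.3667] 28.116012811660767
wall g,z rel pivot(mm)
 [[ 43.3293 -68.7772]
 [ 40.8536 -63.0974]
 [ 38.0688 -57.139 ]
 [ 14.0657 -42.1631]
 [ -7.6413 -31.2794]
 [-72.5827  -7.0534]
 [-75.8478 -17.4246]
 [-82.2467 -63.5564]
 [-77.3748 -67.259 ]
 [-55.3802 -73.4727]
 [ 20.0121 -79.7234]
 [ 33.4298 -78.7281]
 [ 37.8864 -74.8372]]
side white [(np.int32(36), [0.534, -0.055, 0.107])]
side bowl (array([ 0.5909, -0.0356]), np.float64(0.09654600925409874))
top white [(np.int32(63), [0.531, -0.075, 0.105]), (np.int32(34), [0.52, -0.042, 0.105])]
top bowl (array([ 0.593 , -0.0351]), np.float64(0.09523878607036161))
```

The scoop is pitching as planned, about 20° so far, and the bowl has not moved. Continuing.

>>> drive_tool(claw=[10,10,10,10,10,10,10], slide=[[0.005,0.001,-0.007],[0.01,0.002,-0.014],[0.015,0.003,-0.021],[0.02,0.004,-0.028],[0.025,0.005,-0.035],[0.028,0.005,-0.038],[0.028,0.005,-0.038]], yaw=[0,0,0,0,0,0,0])

```text
time: 6.58
tool_pos: [0.5777, -0.0391, 0.2961]
tcp_rot: [-0.273, 3.116, -0.003]
wrist_force: [2.4, 2.7, 14.2]
width: 0.191
grip_force: 32.8
```

```bash
python3 -c "
from h import *
tilt()
i=load('side')['color'][150:300,200:380,::-1]; cv2.imwrite('pics/tip.png',cv2.resize(i,(720,600)))"
```

```text
6.5833 [ 0.5777 -0.0391  0.2961] [ 2.3507  2.7061 14.2069] 32.813960909843445
wall g,z rel pivot(mm)
 [[ 23.7964 -67.3334]
 [ 21.9009 -62.1467]
 [  3.9562 -45.7579]
 [-71.8139  12.6712]
 [-74.4706   9.6881]
 [-84.0667 -15.1846]
 [-89.9657 -31.2233]
 [-92.3758 -40.0191]
 [-92.7687 -45.8105]
 [-86.6677 -48.5097]
 [-12.2159 -76.7022]
 [  6.0176 -82.1349]
 [ 11.7227 -83.7623]
 [ 17.1466 -84.1322]
 [ 22.2118 -80.8153]]
side white [(np.int32(30), [0.623, -0.006, 0.044]), (np.int32(126), [0.65, -0.043, 0.028])]
side bowl (array([ 0.591 , -0.0353]), np.float64(0.09662331414534034))
top white [(np.int32(38), [0.636, 0.007, 0.031])]
top bowl (array([ 0.5928, -0.0352]), np.float64(0.09547028571464702))
```

View pics/tip.png

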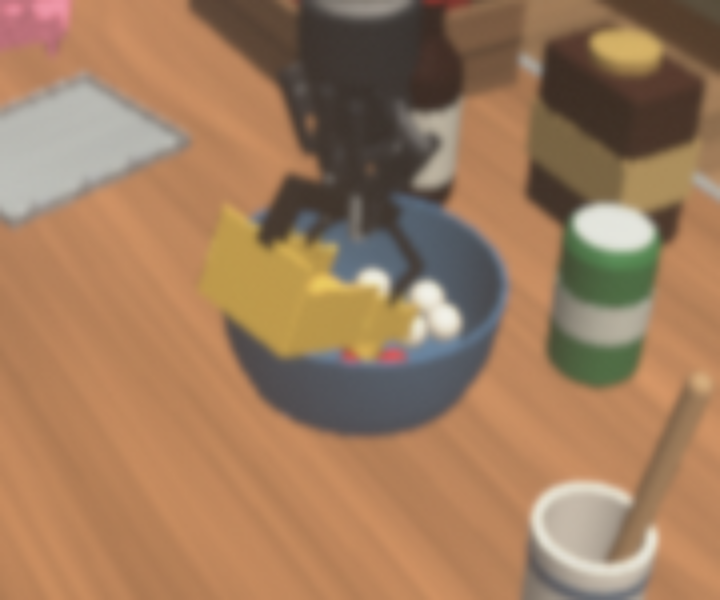

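All four mints are in the bowl, at about (372,283), (428,295), (445,322) and (415,330), and the bowl has not moved. Lifting clear now; I'll measure the tilted scoop's outline for setting it down.

>>> drive_tool(claw=[10,10,10,10,10,10,10,10], slide=[[0,0,0.01],[0,0,0.03],[0,0,0.06],[0,0,0.1],[0,0,0.15],[0,0,0.2],[0,0,0.23],[0,0,0.24]], yaw=[0,0,0,0,0,0,0,0])

```text
time: 7.35
tool_pos: [0.5741, -0.0393, 0.4135]
tcp_rot: [-0.274, 3.125, -0.002]
wrist_force: [0.9, -0.1, -1.0]
width: 0.191
grip_force: 30.5
```

```bash
python3 -c "
from h import *
tilt()
i=load('side')['color'][100:290,200:380,::-1]; cv2.imwrite('pics/up.png',cv2.resize(i,(560,591)))"
```

```text
7.35 [ 0.5741 -0.0393  0.4135] [ 0.9035 -0.0521 -0.9797] 30.515137910842896
wall g,z rel pivot(mm)
 [[ 21.9455 -69.8345]
 [ 21.632  -63.8785]
 [  4.7684 -44.9094]
 [-14.3888 -27.4022]
 [-18.02   -25.9199]
 [-42.1845 -16.357 ]
 [-64.3445  -8.1221]
 [-70.1888  -6.1347]
 [-72.5022  -5.683 ]
 [-77.9909  -6.6168]
 [-79.7677  -7.6168]
 [-83.8843 -10.7446]
 [-86.4334 -17.0715]
 [-95.9473 -42.8691]
 [-90.2799 -47.6789]
 [ -9.5411 -79.2443]
 [ 19.3267 -88.3311]
 [ 21.5503 -82.7286]]
side white [(np.int32(45), [0.629, 0.008, 0.03]), (np.int32(166), [0.645, -0.043, 0.028])]
side bowl (array([ 0.5914, -0.0364]), np.float64(0.09590041108750273))
top white [(np.int32(10), [0.663, -0.016, 0.031]), (np.int32(28), [0.631, 0.013, 0.032])]
top bowl (array([ 0.5929, -0.035 ]), np.float64(0.09554755325353234))
```

View pics/up.png

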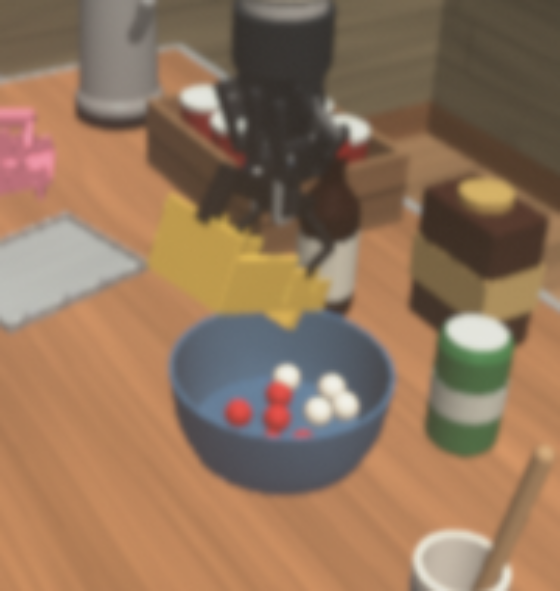

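The mints and gumballs all lie in the bowl. The scoop is still pitched, with a foot under its mouth end at about (290,325) in the crop.

```bash
python3 -c "
from h import *
c=load('side'); t=np.array([.5741,-.0393]); n=np.array([-.174,.985]); d=np.array([.985,.174])
K=Ro.from_rotvec
for u,v in((290,325),(270,318),(305,318)):
    e,r=ray(c,200+u*180/560,100+v*190/591)
    for w in(-.04,-.02,0,.03):
        k=(w-(e[:2]-t)@n)/(r[:2]@n); p=e+k*r; g=(p[:2]-t)@d; z=p[2]-(.4135-.159)
        a=np.radians(32); print((u,v),w,'g,z mm',(g*1e3).round(1),(z*1e3).round(1),'level:',((g*np.cos(a)-z*np.sin(a))*1e3).round(1),((g*np.sin(a)+z*np.cos(a))*1e3).round(1))
"
```

```text
(290, 325) -0.04 g,z mm -13.7 -94.5 level: 38.5 -87.4
(290, 325) -0.02 g,z mm 6.5 -114.1 level: 65.9 -93.3
(290, 325) 0 g,z mm 26.6 -133.6 level: 93.4 -99.2
(290, 325) 0.03 g,z mm 56.9 -163.0 level: 134.6 -108.1
(270, 318) -0.04 g,z mm -36.4 -78.0 level: 10.5 -85.5
(270, 318) -0.02 g,z mm -17.1 -97.0 level: 36.9 -91.3
(270, 318) 0 g,z mm 2.3 -116.0 level: 63.4 -97.2
(270, 318) 0.03 g,z mm 31.3 -144.5 level: 103.1 -105.9
(305, 318) -0.04 g,z mm 3.0 -94.7 level: 52.7 -78.7
(305, 318) -0.02 g,z mm 23.7 -114.3 level: 80.7 -84.3
(305, 318) 0 g,z mm 44.5 -133.8 level: 108.6 -89.9
(305, 318) 0.03 g,z mm 75.6 -163.2 level: 150.6 -98.3
```

>>> drive_tool(claw=[10,10,10,10,10,10,10,10], slide=[[0,0.03,0],[-0.005,0.08,0],[-0.01,0.14,0],[-0.015,0.2,0],[-0.02,0.26,0],[-0.025,0.32,0],[-0.03,0.38,0],[-0.036,0.44,0]], yaw=[0,0,0,0,0,0,0,0])

```text
time: 8.12
tool_pos: [0.5545, 0.182, 0.4073]
tcp_rot: [0.274, -3.125, 0.001]
wrist_force: [0.1, 0.7, -1.8]
width: 0.197
grip_force: 30.4
```

>>> drive_tool(claw=[10,10,10,10,10,10,10,10], slide=[[0,0.06,0],[0,0.12,0],[0,0.18,0],[0,0.23,-0.02],[0,0.27,-0.06],[0,0.295,-0.12],[0,0.306,-0.18],[0,0.306,-0.22]], yaw=[0,0,0,0,0,0,0,0])

```text
time: 8.78
tool_pos: [0.5534, 0.3345, 0.2941]
tcp_rot: [0.277, -3.123, 0.004]
wrist_force: [-0.7, 0.1, -2.3]
width: 0.194
grip_force: 30.4
```

>>> drive_tool(claw=[10,10,10,10], slide=[[0,0,-0.02],[0,0,-0.03],[0,0,-0.04],[0,0,-0.04]], yaw=[0,0,0,0])

```text
time: 9.12
tool_pos: [0.5556, 0.3335, 0.2796]
tcp_rot: [0.273, -3.129, 0.0]
wrist_force: [-0.1, -0.2, -1.5]
width: 0.193
grip_force: 30.4
```

>>> drive_tool(claw=[10,10,10,10,10], slide=[[0,0,-0.006],[0,0,-0.012],[0,0,-0.018],[0,0,-0.024],[0,0,-0.024]], yaw=[0,0,0,0,0])

```text
time: 9.53
tool_pos: [0.5559, 0.334, 0.2689]
tcp_rot: [-0.274, 3.128, 0.001]
wrist_force: [-0.6, 0.5, 0.7]
width: 0.192
grip_force: 30.8
```

>>> drive_tool(claw=[10,10,10,10,10,10,10,10], slide=[[0,0,-0.008],[-0.012,-0.002,-0.012],[-0.026,-0.005,-0.013],[-0.04,-0.007,-0.014],[-0.055,-0.01,-0.016],[-0.07,-0.012,-0.02],[-0.085,-0.015,-0.024],[-0.095,-0.017,-0.028]], yaw=[0,0,0,0,0,0,0,0])

```text
time: 10.2
tool_pos: [0.509, 0.3258, 0.2572]
tcp_rot: [-0.274, 3.124, 0.003]
wrist_force: [0.8, -1.8, 8.6]
width: 0.193
grip_force: 33.3
```

```bash
python3 -c "
from h import *
tilt()
i=load('side')['color'][110:230,140:290,::-1]; cv2.imwrite('pics/set.png',cv2.resize(i,(600,480)))"
```

```text
10.2 [0.509  0.3258 0.2572] [ 0.7874 -1.7948  8.6032] 33.30067455768585
wall g,z rel pivot(mm)
 [[ 52.997  -47.1821]
 [ 51.9982 -42.1173]
 [ 25.8053 -31.3031]
 [ -0.0639 -27.0658]
 [-67.2314 -18.4288]
 [-69.9146 -19.1105]
 [-70.1514 -34.9065]
 [-69.6011 -52.7821]
 [-64.4032 -72.8886]
 [-47.0671 -74.4358]
 [-41.2139 -74.4165]
 [-30.341  -74.0651]
 [ 22.4908 -71.1201]
 [ 38.1899 -68.4567]
 [ 49.9071 -64.2352]
 [ 50.9204 -61.2334]
 [ 51.5391 -57.8145]]
side white [(np.int32(44), [0.63, 0.008, 0.029]), (np.int32(166), [0.645, -0.043, 0.028])]
side bowl (array([ 0.5915, -0.0362]), np.float64(0.0960662393800718))
top white [(np.int32(36), [0.66, -0.022, 0.031]), (np.int32(37), [0.655, -0.05, 0.031]), (np.int32(40), [0.631, 0.01, 0.03]), (np.int32(39), [0.63, -0.045, 0.031])]
top bowl (array([ 0.5928, -0.035 ]), np.float64(0.09544022931181545))
```

View pics/set.png

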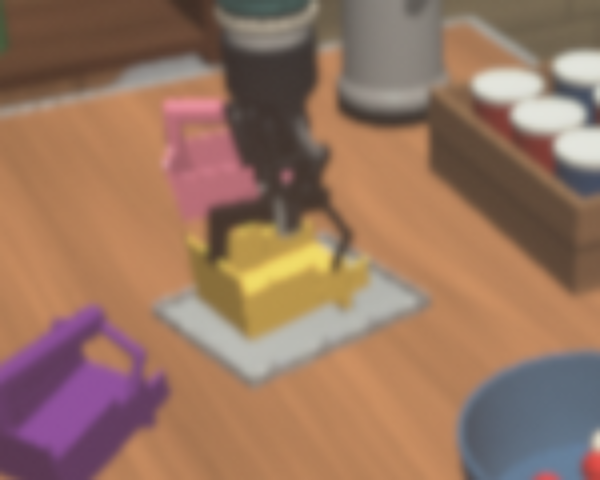

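The scoop is down on the tray with only about 7° of tilt left. I'll let go and lift.

>>> drive_tool(claw=[24,30,40,60,80,85,85,85], slide=[[0,0,0],[0,0,0],[0,0,0],[0,0,0],[0,0,0.02],[0,0,0.08],[0,0,0.15],[0,0,0.22]], yaw=[0,0,0,0,0,0,0,0])

```text
time: 10.97
tool_pos: [0.5076, 0.3251, 0.3645]
tcp_rot: [0.274, -3.127, 0.002]
wrist_force: [0.7, 0.5, 0.3]
width: 0.992
grip_force: 0.0
```

>>> drive_tool(claw=[85,85,85,85,85,85,85,85], slide=[[0.01,-0.06,0.08],[0.02,-0.14,0.12],[0.03,-0.22,0.12],[0.04,-0.3,0.12],[0.05,-0.38,0.12],[0.06,-0.46,0.12],[0.07,-0.54,0.12],[0.08,-0.62,0.12]], yaw=[-0.03,-0.06,-0.1,-0.13,-0.17,-0.2,-0.24,-0.27])

```text
time: 11.63
tool_pos: [0.5475, 0.0152, 0.4249]
tcp_rot: [1.046, 2.961, 0.001]
wrist_force: [1.0, -0.2, 0.5]
width: 0.999
grip_force: 0.0
```

```bash
python3 - <<'E'
from h import *
np.set_printoptions(precision=4,suppress=True)
s=bot.read_state(); print(s['time'],s['tool_pos'],s['q'])
v,u=np.mgrid[:384,:512]
for n,b in(('top',(210,240,325,365)),('side',(270,235,395,325))):
    cam(n);c=load(n);P,H=pc(c);Z=P[...,2];h,S,V=[H[...,i].astype(int) for i in range(3)]
    m=(u/.64>=b[0])&(u/.64<b[2])&(v/.64>=b[1])&(v/.64<b[3])&(c['depth']>0)
    p=P[m&(Z>.1)&(Z<.118)]; mm,d,e=pca(p); print(n,'bar',len(p),mm,d*np.sign(d[0]),p[:,0].min(),p[:,0].max(),p[:,2].max())
    p=P[m&(Z>.05)&(Z<.075)&(h>18)&(h<36)&(S>90)]; print('walls',cv2.minAreaRect((p[:,:2]*1000).astype(np.float32)))
E
```

```text
11.6333 [0.5475 0.0152 0.4249] [-0.0177  0.0102  1.853   0.0001  1.2774 -0.9095]
top bar 249 [0.4855 0.3209 0.1079] [0.9845 0.1751 0.0025] 0.43018209859006795 0.5428372711804583 0.11482923603216255
walls ((493.6954650878906, 321.7643737792969), (124.02008056640625, 89.42261505126953), 10.521772384643555)
side bar 153 [0.4829 0.3175 0.1068] [ 0.9859  0.1675 -0.0017] 0.4286244309098886 0.5397973650549136 0.11174341670568744
walls ((492.0159912109375, 321.44268798828125), (128.99603271484375, 93.6143798828125), 11.223535537719727)
```

The scoop is flat and about 15 mm off the tray's centre, inside the ±32 mm limit. Next is the spoon.

>>> drive_tool(claw=[85,85,85,85,85,85,85,85], slide=[[0.01,-0.08,0],[0.02,-0.16,0],[0.03,-0.24,0],[0.04,-0.32,0],[0.05,-0.4,0],[0.06,-0.48,0],[0.07,-0.56,0],[0.079,-0.63,0]], yaw=[-0.014,-0.028,-0.028,-0.028,-0.028,-0.028,-0.028,-0.028])

```text
time: 12.4
tool_pos: [0.5876, -0.2996, 0.4244]
tcp_rot: [1.166, 2.917, 0.0]
wrist_force: [-0.4, 0.4, -0.2]
width: 0.997
grip_force: 0.0
```

>>> drive_tool(claw=[85,85,85,85], slide=[[0,-0.035,0],[0,-0.05,0],[0,-0.05,0],[0,-0.05,0]], yaw=[0,0,0,0])

```text
time: 12.73
tool_pos: [0.5874, -0.3217, 0.4239]
tcp_rot: [-1.166, -2.916, -0.002]
wrist_force: [0.1, -0.1, -0.3]
width: 0.997
grip_force: 0.0
```

>>> drive_tool(claw=[85,85,85,85,85,40,10,5], slide=[[0,-0.008,-0.03],[0,-0.008,-0.08],[0,-0.008,-0.14],[0,-0.008,-0.185],[0,-0.008,-0.198],[0,-0.008,-0.198],[0,-0.008,-0.198],[0,-0.008,-0.198]], yaw=[0,0,0,0,0,0,0,0], newtons=70)

```text
time: 13.4
tool_pos: [0.5881, -0.3267, 0.3271]
tcp_rot: [1.165, 2.914, -0.001]
wrist_force: [0.4, -0.7, 0.6]
width: 0.597
grip_force: 0.0
```

>>> drive_tool(claw=[5,5,5,5], slide=[[0,0,0],[0,0,0],[0,0,0],[0,0,0]], yaw=[0,0,0,0])

```text
time: 13.73
tool_pos: [0.5878, -0.3271, 0.3266]
tcp_rot: [1.166, 2.914, -0.0]
wrist_force: [0.4, -0.3, 2.6]
width: 0.146
grip_force: 68.1
```

>>> drive_tool(claw=[5,5,5,5,5,5,5,5], slide=[[0,0,0.02],[0,0,0.06],[0,0,0.12],[0,0,0.18],[0,0,0.24],[0,0,0.28],[0,0,0.3],[0,0,0.3]], yaw=[0,0,0,0,0,0,0,0])

```text
time: 14.4
tool_pos: [0.5876, -0.3272, 0.4791]
tcp_rot: [1.165, 2.911, -0.002]
wrist_force: [0.8, -0.2, -0.2]
width: 0.142
grip_force: 68.2
```

```bash
python3 - <<'E'
from h import *
s=bot.read_state(); print(s['time'],s['tool_pos'],s['tcp_rot'],s['grip_force'],s['width'],s['q'])
look('spoon',dict(top=(300,90,500,250),side=(260,120,460,320)))
np.set_printoptions(precision=4,suppress=True)
t=s['tool_pos']
for n in('top','side'):
    c=load(n);P,H=pc(c);ok=c['depth']>0;h,S,V=[H[...,i].astype(int) for i in range(3)]
    m=ok&(h>5)&(h<25)&(S>60)&(np.hypot(P[...,0]-t[0],P[...,1]-t[1])<.07)&(P[...,2]>.1)&(P[...,2]<t[2]-.17); p=P[m]
    if len(p)<10: print(n,len(p));continue
    mm,d,e=pca(p); d*=np.sign(d[2]); print(n,len(p),mm,d,np.degrees(np.arctan2(d[1],d[0])),p[:,2].min(),p[p[:,2]<p[:,2].min()+.01].mean(0))
E
```

```text
14.4 [ 0.58759562 -0.32715543  0.4791343 ] [ 1.16505736e+00  2.91109548e+00 -1.81670831e-03] 68.1718361377716 0.1424118069549931 [-5.45017308e-01  2.23119308e-01  1.51858537e+00 -1.61473811e-04
  1.39376313e+00 -1.35440625e+00]
top 267 [ 0.577  -0.3142  0.2283] [ 0.1075 -0.1079  0.9883] -45.10929434743546 0.16370562981619385 [ 0.5687 -0.3094  0.1703]
side 454 [ 0.5733 -0.3218  0.2343] [ 0.1534 -0.0878  0.9843] -29.774335551049663 0.1640555090502821 [ 0.5639 -0.3155  0.1692]
```

View pics/spoon.png

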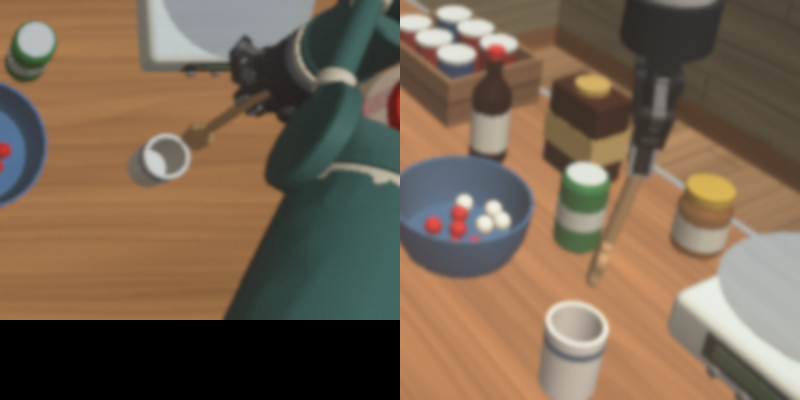

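The spoon is held. Its tip is at about (593,280) in the crop, and the crock has not moved. Next I'll find where the sweets lie now, to choose an entry gap.

```bash
cat >> h.py <<'E'
def sweets(n='top',fresh=False):
    if fresh: cam(n)
    c=load(n);P,H=pc(c);h,S,V=[H[...,i].astype(int) for i in range(3)]; B=np.array([.592,-.0355])
    ins=(c['depth']>0)&(np.hypot(P[...,0]-B[0],P[...,1]-B[1])<.085)&(P[...,2]<.07)
    for k,m in(('red',((h<8)|(h>172))&(S>130)),('white',(S<70)&(V>150))):
        nl,lab,st,ce=cv2.connectedComponentsWithStats((m&ins).astype(np.uint8))
        print(n,k,[(int(st[i,4]),((P[lab==i].mean(0)-[*B,0])*1e3).round().tolist()) for i in range(1,nl) if st[i,4]>5])
E
python3 -c "
from h import *
sweets()"
```

```text
top red [(39, [19.0, 30.0, 31.0]), (41, [-0.0, 2.0, 30.0]), (86, [-13.0, -33.0, 31.0]), (42, [-28.0, 24.0, 30.0])]
top white [(46, [68.0, 13.0, 29.0]), (99, [51.0, -13.0, 28.0]), (51, [41.0, 44.0, 27.0])]
```

>>> drive_tool(claw=[5,5,5,5,5,5,5,5], slide=[[0.003,0.03,0],[0.01,0.09,0],[0.017,0.16,0],[0.024,0.23,0],[0.031,0.3,0],[0.038,0.37,0],[0.044,0.44,0],[0.05,0.5,0]], yaw=[0,0,0,0,0,0,0,0])

```text
time: 15.17
tool_pos: [0.6115, -0.0737, 0.4721]
tcp_rot: [-1.164, -2.913, 0.0]
wrist_force: [-0.1, -0.2, -0.3]
width: 0.145
grip_force: 68.2
```

>>> drive_tool(claw=[5,5,5,5,5,5], slide=[[-0.003,0.05,0],[-0.006,0.1,0],[-0.009,0.14,-0.02],[-0.009,0.148,-0.06],[-0.009,0.148,-0.08],[-0.009,0.148,-0.08]], yaw=[0,0,0,0,0,0])

```text
time: 15.67
tool_pos: [0.6061, -0.0019, 0.4293]
tcp_rot: [-1.162, -2.909, 0.005]
wrist_force: [-0.3, 0.8, -1.0]
width: 0.148
grip_force: 68.2
```

```bash
python3 - <<'E'
from h import *
s=bot.read_state(); t=s['tool_pos']; print(s['time'],t)
np.set_printoptions(precision=4,suppress=True)
for n in('top','side'):
    cam(n); c=load(n);P,H=pc(c);ok=c['depth']>0;h,S,V=[H[...,i].astype(int) for i in range(3)]
    m=ok&(h>8)&(h<25)&(S>50)&(np.hypot(P[...,0]-t[0],P[...,1]-t[1])<.06)&(P[...,2]>.085)&(P[...,2]<t[2]-.17); p=P[m]
    if len(p)<10: print(n,len(p));continue
    print(n,len(p),p[:,2].min())
    for z in (.12,.14,.16,.18,.2,.22): q=p[abs(p[:,2]-z)<.008]; print(z,len(q),q.mean(0)-t if len(q) else '')
sweets('top')
E
```

```text
15.6667 [ 0.60610551 -0.00188337  0.42933196]
top 95 0.12009693430289992
0.12 2 [-0.0281  0.0136 -0.3083]
0.14 13 [-0.0262  0.0099 -0.2874]
0.16 19 [-0.0228  0.0068 -0.2707]
0.18 6 [-0.0183  0.0099 -0.2498]
0.2 9 [-0.0144  0.0101 -0.2295]
0.22 10 [-0.0129  0.0065 -0.2088]
side 230 0.11824047223453948
0.12 10 [-0.0255  0.0079 -0.3053]
0.14 25 [-0.0236  0.0047 -0.289 ]
0.16 28 [-0.0214  0.0037 -0.2703]
0.18 29 [-0.0144  0.0064 -0.25  ]
0.2 27 [-0.0125  0.0038 -0.2292]
0.22 27 [-0.0097  0.0018 -0.2094]
top red [(15, [5.0, 2.0, 32.0]), (18, [5.0, -40.0, 33.0])]
top white [(46, [37.0, -10.0, 28.0])]
```

>>> drive_tool(claw=[5,5,5,5,5,5,5,5], slide=[[0.016,0.012,0],[0.016,0.012,-0.04],[0.016,0.012,-0.08],[0.016,0.012,-0.12],[0.016,0.012,-0.15],[0.016,0.012,-0.175],[0.016,0.012,-0.19],[0.016,0.012,-0.19]], yaw=[0,0,0,0,0,0,0,0])

```text
time: 16.43
tool_pos: [0.6157, 0.0029, 0.3385]
tcp_rot: [-1.167, -2.914, 0.001]
wrist_force: [-0.3, -0.1, -0.5]
width: 0.144
grip_force: 68.3
```

>>> drive_tool(claw=[5,5,5,5,5,5,5,5], slide=[[0.026,-0.03,-0.005],[0.044,-0.037,-0.007],[0.06,-0.048,-0.007],[0.072,-0.063,-0.007],[0.079,-0.081,-0.007],[0.082,-0.1,-0.007],[0.079,-0.12,-0.007],[0.072,-0.138,-0.007]], yaw=[0,0,0,0,0,0,0,0])

```text
time: 17.1
tool_pos: [0.6518, -0.0671, 0.3365]
tcp_rot: [1.167, 2.916, -0.0]
wrist_force: [0.2, 0.1, -0.3]
width: 0.144
grip_force: 68.3
```

>>> drive_tool(claw=[5,5,5,5,5,5,5,5], slide=[[-0.012,-0.016,0],[-0.028,-0.028,0],[-0.046,-0.035,0],[-0.066,-0.038,0],[-0.085,-0.035,0],[-0.104,-0.028,0],[-0.12,-0.016,0],[-0.132,0,0]], yaw=[0,0,0,0,0,0,0,0])

```text
time: 17.77
tool_pos: [0.5845, -0.0652, 0.3366]
tcp_rot: [-1.167, -2.916, -0.0]
wrist_force: [0.1, -0.1, -0.9]
width: 0.144
grip_force: 68.3
```

```bash
python3 -c "
from h import *
cam('top'); tilt(); sweets('side')"
```

```text
17.8167 [ 0.5838 -0.0637  0.3364] [-1.0288  1.2945 -0.9289] 68.27032685279846
side white [(np.int32(68), [0.646, -0.072, 0.037])]
side bowl (array([ 0.5915, -0.0362]), np.float64(0.09610412902266618))
top white [(np.int32(26), [0.568, -0.097, 0.032])]
top bowl (array([ 0.5927, -0.0352]), np.float64(0.09550076409149615))
side red [(50, [-34.0, 15.0, 31.0]), (33, [-3.0, -6.0, 29.0])]
side white [(76, [61.0, -26.0, 28.0])]
```

>>> drive_tool(claw=[5,5,5,5,5,5,5,5], slide=[[-0.008,0.018,0],[-0.01,0.038,0],[-0.008,0.058,0],[0,0.076,0],[0.012,0.092,0],[0.028,0.104,0],[0.046,0.111,0],[0.066,0.114,0]], yaw=[0,0,0,0,0,0,0,0])

```text
time: 18.58
tool_pos: [0.62, -0.008, 0.3365]
tcp_rot: [1.166, 2.917, 0.0]
wrist_force: [-1.2, 0.4, -0.9]
width: 0.149
grip_force: 68.2
```

>>> drive_tool(claw=[5,5,5,5,5,5,5,5], slide=[[0.029,-0.006,0],[0.054,-0.022,0],[0.07,-0.047,0],[0.076,-0.076,0],[0.07,-0.105,0],[0.054,-0.13,0],[0.029,-0.146,0],[0,-0.152,0]], yaw=[0,0,0,0,0,0,0,0])

```text
time: 19.25
tool_pos: [0.6175, -0.0874, 0.3362]
tcp_rot: [-1.17, -2.915, 0.001]
wrist_force: [-0.4, 0.1, -0.1]
width: 0.145
grip_force: 68.3
```

>>> drive_tool(claw=[5,5,5,5,5,5,5,5], slide=[[-0.029,0.006,0],[-0.054,0.022,0],[-0.07,0.047,0],[-0.076,0.076,0],[-0.07,0.105,0],[-0.054,0.13,0],[-0.029,0.146,0],[0,0.152,0]], yaw=[0,0,0,0,0,0,0,0])

```text
time: 19.92
tool_pos: [0.6193, -0.0067, 0.3368]
tcp_rot: [1.165, 2.917, 0.001]
wrist_force: [0.4, 0.6, -0.8]
width: 0.146
grip_force: 68.3
```

```bash
python3 -c "
from h import *
cam('top'); tilt(); sweets('side');sweets('top')"
```

```text
19.9667 [ 0.6219 -0.0067  0.3371] [ 4.3608 -0.8497 -0.4023] 68.27479004859924
side white [(np.int32(67), [0.647, -0.071, 0.036])]
side bowl (array([ 0.5915, -0.0361]), np.float64(0.09609381184485265))
top white [(np.int32(6), [0.624, -0.1, 0.03])]
top bowl (array([ 0.5928, -0.035 ]), np.float64(0.09547210340520657))
side red [(39, [-10.0, 62.0, 28.0]), (57, [-45.0, 45.0, 30.0]), (44, [-3.0, -4.0, 28.0])]
side white [(76, [61.0, -26.0, 28.0])]
top red []
top white [(11, [32.0, -64.0, 29.0])]
```

>>> drive_tool(claw=[5,5,5,5,5,5,5,5], slide=[[0.029,-0.006,0],[0.054,-0.022,0],[0.07,-0.047,0],[0.076,-0.076,0],[0.07,-0.105,0],[0.054,-0.13,0],[0.029,-0.146,0],[0,-0.152,0]], yaw=[0,0,0,0,0,0,0,0])

```text
time: 20.73
tool_pos: [0.6174, -0.0873, 0.3363]
tcp_rot: [-1.17, -2.915, 0.001]
wrist_force: [-0.9, 0.6, -0.4]
width: 0.146
grip_force: 68.3
```

>>> drive_tool(claw=[5,5,5,5,5,5,5,5], slide=[[-0.029,0.006,0],[-0.054,0.022,0],[-0.07,0.047,0],[-0.076,0.076,0],[-0.07,0.105,0],[-0.054,0.13,0],[-0.029,0.146,0],[0,0.152,0]], yaw=[0,0,0,0,0,0,0,0])

```text
time: 21.4
tool_pos: [0.6193, -0.0067, 0.3367]
tcp_rot: [1.165, 2.918, 0.001]
wrist_force: [-0.1, -0.7, -0.4]
width: 0.141
grip_force: 68.3
```

>>> drive_tool(claw=[5,5,5,5,5,5,5,5], slide=[[0.029,-0.006,0],[0.054,-0.022,0],[0.07,-0.047,0],[0.076,-0.076,0],[0.07,-0.105,0],[0.054,-0.13,0],[0.029,-0.146,0],[0,-0.152,0]], yaw=[0,0,0,0,0,0,0,0])

```text
time: 22.07
tool_pos: [0.6174, -0.0873, 0.3362]
tcp_rot: [-1.17, -2.915, 0.001]
wrist_force: [0.1, 0.2, 0.1]
width: 0.143
grip_force: 68.3
```

>>> drive_tool(claw=[5,5,5,5,5,5,5,5], slide=[[-0.029,0.006,0],[-0.054,0.022,0],[-0.07,0.047,0],[-0.076,0.076,0],[-0.07,0.105,0],[-0.054,0.13,0],[-0.029,0.146,0],[0,0.152,0]], yaw=[0,0,0,0,0,0,0,0])

```text
time: 22.73
tool_pos: [0.6193, -0.0067, 0.3368]
tcp_rot: [1.165, 2.917, 0.001]
wrist_force: [-0.2, 0.1, -0.1]
width: 0.146
grip_force: 68.3
```

>>> drive_tool(claw=[5,5,5,5,5,5,5,5], slide=[[0.029,-0.006,0],[0.054,-0.022,0],[0.07,-0.047,0],[0.076,-0.076,0],[0.07,-0.08,0],[0.06,-0.076,0],[0.05,-0.076,0.01],[0.05,-0.076,0.02]], yaw=[0,0,0,0,0,0,0,0])

```text
time: 23.4
tool_pos: [0.642, -0.0467, 0.3462]
tcp_rot: [-1.167, -2.914, 0.001]
wrist_force: [-0.7, -0.8, -0.4]
width: 0.147
grip_force: 68.3
```

>>> drive_tool(claw=[5,5,5,5,5,5,5,5], slide=[[0,0,0.02],[0,0,0.06],[0,0,0.1],[0,0,0.15],[0,0,0.2],[0,0,0.24],[0,0,0.27],[0,0,0.27]], yaw=[0,0,0,0,0,0,0,0])

```text
time: 24.07
tool_pos: [0.6442, -0.0465, 0.4882]
tcp_rot: [1.163, 2.908, 0.004]
wrist_force: [0.6, -0.1, -0.6]
width: 0.141
grip_force: 68.3
```

```bash
cat >> h.py <<'E'
def spoonax():
    s=bot.read_state(); t=s['tool_pos']; print(s['time'],t,s['grip_force'])
    np.set_printoptions(precision=4,suppress=True)
    for n in('top','side'):
        cam(n); c=load(n);P,H=pc(c);ok=c['depth']>0;h,S,V=[H[...,i].astype(int) for i in range(3)]
        m=ok&(h>8)&(h<25)&(S>50)&(np.hypot(P[...,0]-t[0],P[...,1]-t[1])<.06)&(P[...,2]>.095)&(P[...,2]<t[2]-.17); p=P[m]
        if len(p)<10: print(n,len(p));continue
        mm,d,e=pca(p); print(n,len(p),'low',p[:,2].min()-t[2],'axis',d*np.sign(d[2]))
        for z in (-.305,-.29,-.27,-.25,-.21): q=p[abs(p[:,2]-t[2]-z)<.008]; print(z,len(q),q.mean(0)-t if len(q) else '')
E
python3 -c "
from h import *
spoonax(); sweets('side');sweets('top')"
```

```text
24.0667 [ 0.64422315 -0.04653329  0.48819087] 68.29992413520813
top 0
side 252 low -0.31534110803059723 axis [ 0.1661 -0.0618  0.9842]
-0.305 24 [-0.0231  0.0064 -0.3042]
-0.29 22 [-0.0227  0.0033 -0.2885]
-0.27 34 [-0.0171  0.0053 -0.2699]
-0.25 31 [-0.012   0.0062 -0.2496]
-0.21 32 [-0.0075  0.0015 -0.21  ]
side red [(39, [-10.0, 62.0, 28.0]), (57, [-45.0, 45.0, 30.0]), (43, [-3.0, -4.0, 28.0])]
side white [(72, [60.0, -27.0, 28.0])]
top red [(45, [-6.0, 68.0, 31.0]), (42, [-38.0, 57.0, 31.0]), (41, [-56.0, 29.0, 30.0])]
top white []
```

>>> drive_tool(claw=[5,5,5,5,5,5,5,5], slide=[[-0.01,-0.03,0],[-0.025,-0.1,0],[-0.04,-0.18,0],[-0.06,-0.27,0],[-0.08,-0.36,0],[-0.1,-0.44,0],[-0.11,-0.52,0],[-0.113,-0.561,0]], yaw=[0,0,0,0,0,0,0,0])

```text
time: 24.83
tool_pos: [0.5851, -0.3312, 0.4792]
tcp_rot: [-1.169, -2.912, 0.002]
wrist_force: [-0.1, 0.5, -1.3]
width: 0.143
grip_force: 68.4
```

>>> drive_tool(claw=[5,5,5], slide=[[0,0,-0.01],[0,0,-0.02],[0,0,-0.02]], yaw=[0,0,0])

```text
time: 25.08
tool_pos: [0.5865, -0.3272, 0.4681]
tcp_rot: [-1.166, -2.911, -0.002]
wrist_force: [-0.6, 0.9, -1.0]
width: 0.143
grip_force: 68.4
```

```bash
python3 -c "
from h import *
spoonax(); sweets('side');sweets('top')"
```

```text
25.0833 [ 0.58652205 -0.32724826  0.46807604] 68.4101414680481
top 273 low -0.3169121008973498 axis [ 0.1139 -0.1121  0.9872]
-0.305 33 [-0.0202  0.0208 -0.3041]
-0.29 46 [-0.0182  0.019  -0.2893]
-0.27 52 [-0.0141  0.0166 -0.2708]
-0.25 20 [-0.0132  0.0151 -0.25  ]
-0.21 25 [-0.0085  0.0101 -0.2099]
side 455 low -0.37226984929789053 axis [ 0.0981 -0.1168  0.9883]
-0.305 39 [-0.0248  0.0128 -0.3032]
-0.29 49 [-0.0239  0.0108 -0.2898]
-0.27 62 [-0.0211  0.0077 -0.2702]
-0.25 47 [-0.015   0.0087 -0.2497]
-0.21 51 [-0.0099  0.0043 -0.2098]
side red [(39, [-10.0, 62.0, 28.0]), (57, [-45.0, 45.0, 30.0]), (42, [-3.0, -4.0, 28.0])]
side white [(77, [61.0, -25.0, 28.0])]
top red [(41, [-0.0, 2.0, 31.0]), (45, [-6.0, 68.0, 30.0]), (42, [-38.0, 57.0, 31.0]), (40, [-56.0, 29.0, 31.0]), (43, [-64.0, -17.0, 30.0])]
top white [(90, [59.0, -33.0, 29.0]), (46, [24.0, -64.0, 30.0]), (49, [-26.0, -62.0, 29.0])]
```

All nine sweets are in the bowl, each within 70 mm of its axis, and the spoon sits in the hand as it was grasped. Lowering it into the crock now.

>>> drive_tool(claw=[5,5,5,5,5,5,5,5], slide=[[0.003,0,-0.03],[0.003,0,-0.07],[0.003,0,-0.12],[0.003,0,-0.17],[0.003,0,-0.22],[0.003,0,-0.25],[0.003,0,-0.27],[0.003,0,-0.278]], yaw=[0,0,0,0,0,0,0,0])

```text
time: 25.85
tool_pos: [0.5887, -0.3257, 0.3304]
tcp_rot: [-1.163, -2.915, -0.001]
wrist_force: [-0.6, 0.0, -0.3]
width: 0.143
grip_force: 68.4
```

>>> drive_tool(claw=[5,18,24,35,60,85,85,85], slide=[[0,0,0],[0,0,0],[0,0,0],[0,0,0],[0,0,0],[0,0,0],[0,0,0],[0,0,0.02]], yaw=[0,0,0,0,0,0,0,0])

```text
time: 26.52
tool_pos: [0.588, -0.327, 0.3405]
tcp_rot: [-1.166, -2.913, -0.001]
wrist_force: [-0.7, -0.2, -0.5]
width: 0.947
grip_force: 0.0
```

>>> drive_tool(claw=[85,85,85,85,85,85,85,85], slide=[[0,0,0.03],[0,0,0.08],[0,0,0.14],[0,0,0.2],[0,0,0.26],[0,0,0.3],[0,0,0.3],[0,0,0.3]], yaw=[0,0,0,0,0,0,0,0])

```text
time: 27.18
tool_pos: [0.5889, -0.3275, 0.4955]
tcp_rot: [1.165, 2.912, -0.001]
wrist_force: [0.1, 0.3, -0.2]
width: 0.996
grip_force: 0.0
```

```bash
python3 - <<'E'
from h import *
s=bot.read_state(); print(s['time'],s['tool_pos'],s['wrist_force'])
c=cam('side'); i=c['color'][100:350,150:462,::-1]; cv2.imwrite('pics/end.png',cv2.resize(i,(749,600)))
sweets('side'); sweets('top',True)
E
```

```text
27.1833 [ 0.5889166  -0.32748871  0.49552741] [ 0.06291003  0.30774203 -0.24702403]
side red [(39, [-10.0, 62.0, 28.0]), (56, [-45.0, 44.0, 30.0]), (43, [-4.0, -4.0, 28.0])]
side white [(75, [60.0, -26.0, 28.0])]
top red [(41, [-0.0, 2.0, 31.0]), (45, [-6.0, 68.0, 31.0]), (41, [-38.0, 57.0, 31.0]), (41, [-56.0, 29.0, 30.0]), (43, [-64.0, -17.0, 30.0])]
top white [(90, [59.0, -34.0, 30.0]), (46, [24.0, -64.0, 29.0]), (49, [-26.0, -62.0, 29.0])]
```

View pics/end.png

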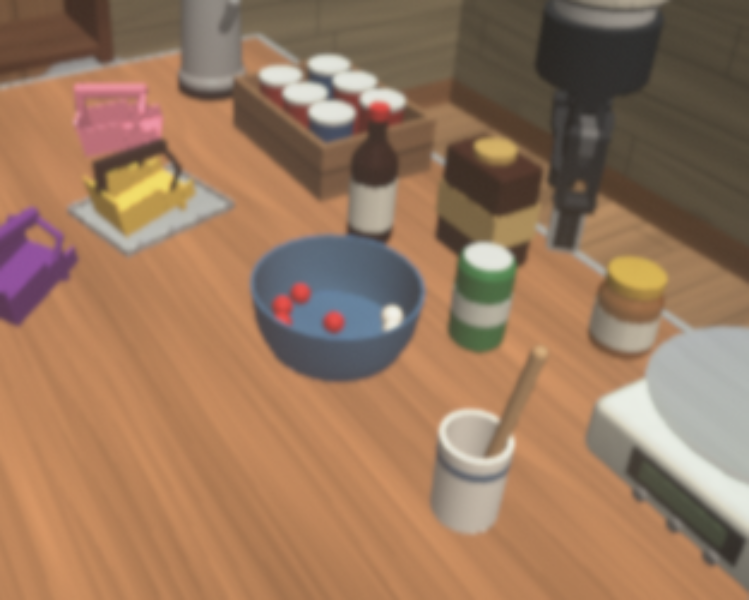

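The spoon stands in its crock at about (515,400), the scoop lies flat on its tray at (140,190), and the sweets are in the bowl at (335,305). The robot is clear of everything.

```bash
python3 -c "
from workcell import bot
print(bot.finish_job())"
```

```text
the job is handed in; nothing more can be done
None
```

I handed the job in: the mints are mixed into the bowl, the scoop is flat on its tray, the sweets got about four turns of stirring, and the spoon is back in its crock; the hand-in gave no verdict.

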